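# Shut the tool safe and bolt it past its spring catch

## Robot

A 6-joint arm with a two-finger parallel gripper is mounted at the origin on a cart in front of the work surface, level with it; the furniture and walls round the work are solid. World frame = base frame: x ahead of the robot, y to its left, z up, the work surface at z = 0. Lengths are in m, angles in degrees, forces in N, time in s.
With the tool pointing down it reaches from about 0.4 to 0.825 m from the base axis. Payload 7 kg.
Tool frame: the origin (TCP) lies on the centre line of the jaws, within the pads' length; the fingertips stand r.nose_length ahead of it and the grasp point (between the pads) lies 2 mm behind it (r.nose_length is the distance from the TCP to the fingertips, in m); z points along the fingers, y is the direction in which the jaws open and shut (so a half turn about z gives the same grasp; the last joint's range is limited). The gripper opens to 88 mm and grips with 3 to 60 N. Pads are 19 mm wide; open, the fingers measure 130 mm over their backs; the gripper's body (78 mm by 193 mm) begins 47 mm behind the grasp point.
Start: joints at [86.637, 20.546, 0.682, 0, -70.136, -16.507], TCP at [0.229, 0.635, 0.244] pointing down, gripper open.
Joint ranges: [-176.03, 176.03], [-82.01, 121.73], [-58.28, 71.71], [-173.87, 95.51], [-174.79, -0.11], [-173.66, 173.66]. Speed limits (degrees/s): [136.94, 136.94, 172.46, 180, 180, 180].

## Interface

Orientations are given as [roll, pitch, yaw] about the fixed x, y, z axes, in that order (R = Rz(yaw) Ry(pitch) Rx(roll)).
In Python, from plant import r gives the robot as it stands.
- The arm moves only by the tool apply_moves, never from a script. Its argument "targets" is a list of rows, each a list of 3 entries, a list of its own where there are three numbers: the shift along the tool's x, y, z scaled (see below), then the turn, a rotation vector about the tool's x, y, z scaled (see below), then the finger opening in mm, from 0 to 87.6. A call has 1 to 5 rows; each row shifts and turns the pose as measured when the row begins, along the tool's axes as they then stand; what a row does not reach is not made up. The controller multiplies each number of a shift by 0.04 m and each number of a turn by 8 degrees. A row lasts 1/10 s, in which the tool goes at most 50 mm and 8.59 degrees, less where a joint would pass 70% of its speed; a pose out of reach is approached as far as the arm can. A call with a number of a shift or a turn outside -1 to 1 is refused whole. A call with a gripper value outside its range is refused whole. The fingers move at their own pace and stop on an object; "squeeze" is the grip in N (left out, the last holds). Time passes only in rows, so rows that do not move let the fingers close. It gives the time, the measured TCP pose, the force and the opening at its end, in the units of the state.
- r.get_state(): the state, without advancing time (a new reading comes with each control period).
- r.capture(name): name is "scene" or "top" or "wrist"; returns a dict with "img" (400x640x3 uint8, blue, green, red), "z_map" (400x640 float32, m along the optical axis (not along the pixel's ray), 0 where there is no reading), "fx", "fy", "cx", "cy" (pixels), "camera_from_world" (4x4, takes a point from world to camera coordinates); the wrist camera has in their place "mount" (4x4, takes a point from camera to tool coordinates, whose origin is the TCP and whose axes are the flange's). Camera axes: x right, y up, looking along -z (the intrinsics and any distortion apply to the point x, -y, -z); pixel columns grow to the right and rows downward; lengths in m; the calibration is good to about 2 mm. The wrist camera is an equidistant fisheye: a pixel r from the principal point sees the ray r / f radians off the axis. A picture is of the moment at which its call begins: read the wrist's pose just before it.
- r.close_job(): hands the job in, once; it reports no verdict.
The state is a dict: "time_s": time; "joints": joint angles; "qd": joint speeds; "joint_torque": joint torques, N m; "tcp_pos": TCP position; "eef_rot": TCP orientation; "contact_force": force on the tool from outside, world axes, zero at the start; "moment": the same for the moment, N m; "gripper_width": finger opening in m.
Only numpy, scipy, OpenCV 4.12 (cv2) and the standard library are available. Lean on these libraries where they do the work, as an engineer would, in place of code of your own. Each camera call takes 0.05 s, during which the arm holds its last target.

## Task

Lock the low grey tool safe using fingertips only; nothing is to be gripped or lifted. First press its blue lid, which stands ajar, fully shut. Then hold the long red spring catch bar fully down with one fingertip and, with the catch held, push the black bolt knob with the other fingertip all the way home to the robot's left (along the bar, into the lid's staple); last let the catch spring back up and move clear. Leave the other things on the bench where they are. Mind the tall black rack post at the bench's front left corner: draw the arm in before swinging past it.

Things in the scene. Friction and masses are not known exactly. Their poses are not given: they have to be found in the camera images.
- tool_safe: Low grey steel tool safe fixed on the bench, 275 (x) x 270 (y) mm. Origin on the bench; x points from the front ledge (near the robot) to the lid hinge at the back, y to the robot's left; turned about z by up to 0.35 rad. Ledge at x -145 to -28 mm, top 35 mm high, bears catch and bolt; chest and blue lid at x -30 to +130 mm, 65 mm high shut. Shut, all but knob and catch bar is below 66 mm.
- lid (a joint): Hinge angle of the blue lid, rad: 0 shut, growing as it opens; it starts ajar at 0.15 to 0.35. The hinge is stiff: the lid stays where it is left and needs about 1.5 to 3 N at the pad to go down. It stops hard at 0.
- lid_pad (a point): Centre of the black rubber pad (45 x 90 mm) on top of the blue lid, on the surface, where the lid is pressed; moves with the lid. At x +12, y -10, z +66 mm in the safe's frame when shut. The hinge line lies 118 mm behind it. (Room: a black rack post 60 mm square, taller than the arm, stands at x 0.30, y 0.54 m.)
- catch (a joint): Travel of the red spring catch bar, m: 0 up, 0.010 pressed down to its hard stop. About 3 N starts it, 6 N holds it at the stop. Above 0.005 its tongue blocks the bolt; keep it at 0.007 or more while the bolt slides. Springs back up when let go with the bolt drawn or home.
- catch_top (a point): Centre of the top face of the red catch bar, moves with it. Bar 24 mm wide (safe's x), 104 mm long (safe's y, from -82 to +22 mm). At x -115, y -30 mm in the safe's frame; top 80 mm high when up, 70 mm fully pressed. It moves only straight down, so a fingertip may slide along it.
- bolt (a joint): Travel of the bolt, m: 0 drawn, 0.040 fully home in the lid's staple (hard stop). Slides along the safe's +y only (to the robot's left); friction about 2 N; stays where it is left, does not spring.
- bolt_knob (a point): Centre of the top of the black bolt knob, an upright plate 24 mm wide (safe's x), 8 mm thick (y), top 100 mm high, on a 12 mm rod whose top is 56 mm high. Moves with the bolt: x -70, y -40 mm in the safe's frame when drawn, y 0 home. Its centre line is 45 mm beyond the catch bar's. A fingertip 70 mm high clears rod, guides, staple and shut lid.
- tin_small: Loose small cream tin with a flat lid, 68 mm across, 23 mm high, to the left of the safe; bystander. Origin under its centre.
- pot_5: Loose small white pot with yellow lid, 53 mm across, 50 mm high, to the left of the safe; bystander. Origin under its centre.
- sand_block: Loose brown sanding block, 62 x 100 x 36 mm, to the left of the safe; bystander. Origin under its centre.
- pliers: Loose red-handled pliers, 50 x 171 x 13 mm, to the right of the safe; bystander. Origin under its centre.
- clip_a: Loose small black wedge-shaped clip, 32 x 31 x 20 mm, to the right of the safe; bystander. Origin under its centre.
- marker: Loose black and blue marker pen, 19 x 124 x 18 mm, to the right of the safe; bystander. Origin under its centre.

How it is judged:
By the outcome, as a careful person would: the job done as asked, in the order asked, and still so for the second after the job is handed in, with the robot touching nothing.
It also fails if it takes over 48 s, if anything falls off the work surface, if the arm or the gripper's body presses on something with over 40 N, if the wrist force passes 120 N, or if a joint passes its speed limit or range.

## Working session

There is one attempt and no reset: what is moved stays moved. The work goes in short steps, Python scripts to look and compute and a tool call to move; the robot and the scene stay as the last step left them, time stands still between calls to the robot, and variables do not carry over. Pictures are saved under pics/ and viewed, and the job is handed in when it is done.

Besides the shell and the picture viewer there is one more tool, called after "Request:" by a JSON object that holds its "api" and its "payload". apply_moves: Moves the arm, as the interface text tells. Its arguments: {"type":"object","properties":{"targets":{"type":"array","items":{"type":"array"}},"squeeze":{"type":"number"}},"required":["targets"]}

```bash
ls; mkdir -p pics
python3 - <<'E'
from plant import r
import cv2
print(r.get_state(), r.nose_length)
for n in ("scene","top"):
    c=r.capture(n); cv2.imwrite(f"pics/{n}0.png",c["img"])
    print(n,c["fx"],c["fy"],c["cx"],c["cy"],c["camera_from_world"].round(3).tolist(), [k for k in c])
E
```

```text
pics
{'time_s': 0.0, 'joints': array([ 8.66381913e+01,  2.05906978e+01,  6.33481346e-01, -1.97038707e-02,
       -7.01376545e+01, -1.65066080e+01]), 'qd': array([ 0.04219611, -0.01355684,  0.07897588,  0.04901772,  0.04116955,
       -0.01999172]), 'joint_torque': array([ 4.28449739e-04, -5.82712626e+01,  2.93059981e+01,  6.99729100e+00,
        7.09085565e-03, -1.57884360e-04]), 'tcp_pos': array([0.2292774 , 0.63436256, 0.24263009]), 'eef_rot': array([ 1.79903776e+02, -9.19827396e-03, -1.98751189e+01]), 'contact_force': array([0.37338329, 0.7672557 , 0.27848028]), 'moment': array([0.0300951 , 0.02274827, 0.03907791]), 'gripper_width': 0.08764083500086008} 0.017
scene 444.77186583760806 444.77186583760806 324.71712087121483 201.40769938375954 [[0.615, -0.788, -0.025, -0.322], [0.401, 0.285, 0.871, -0.323], [-0.679, -0.546, 0.491, -0.632], [0.0, 0.0, 0.0, 1.0]] ['img', 'z_map', 'fx', 'fy', 'cx', 'cy', 'camera_from_world']
top 463.62998930328126 463.62998930328126 318.68224115569166 199.67467911853635 [[-0.344, -0.939, 0.0, 0.215], [0.896, -0.328, 0.301, -0.527], [-0.283, 0.103, 0.954, -1.216], [0.0, 0.0, 0.0, 1.0]] ['img', 'z_map', 'fx', 'fy', 'cx', 'cy', 'camera_from_world']
```

View pics/scene0.png

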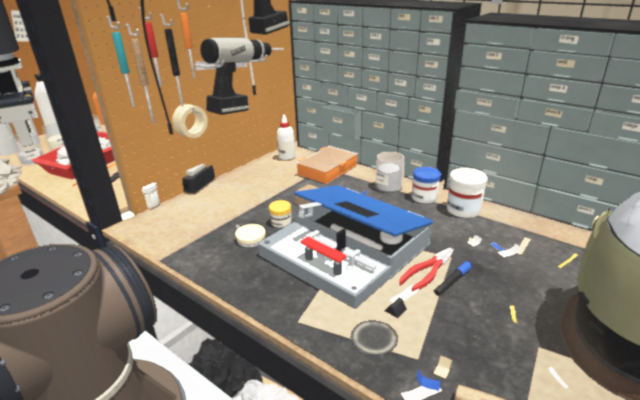

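View pics/top0.png

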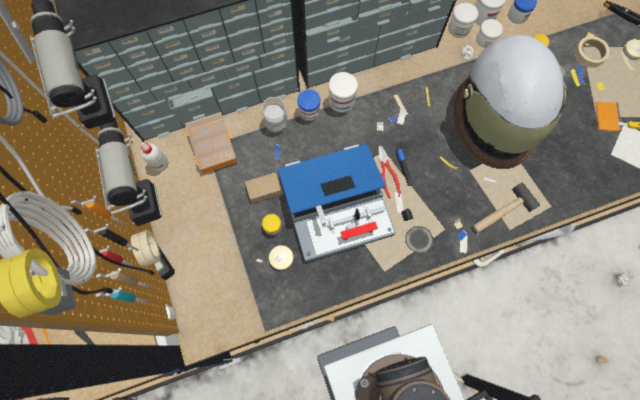

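The scene and top views show the safe mid-bench: red bar at about (358,231) and pad at about (338,186) in the top view. Pot, tin and block are on the left; pliers, clip and marker on the right. Next I'll measure positions from depth.

```bash
cat > h.py <<'E'
import numpy as np, cv2
from plant import r
def cloud(c):
    z=c["z_map"]; v,u=np.mgrid[0:z.shape[0],0:z.shape[1]]
    P=np.stack([(u-c["cx"])/c["fx"]*z, -(v-c["cy"])/c["fy"]*z, -z],-1)
    T=c["camera_from_world"]; return (P-T[:3,3])@T[:3,:3], z>0
def st():
    s=r.get_state(); print(round(s["time_s"],2),"j",s["joints"].round(1),"tcp",s["tcp_pos"].round(4),"rot",s["eef_rot"].round(2),"F",s["contact_force"].round(2),"w",round(s["gripper_width"],4))
    return s
E
python3 - <<'E'
from h import *
for n in ("scene","top"):
    c=r.capture(n); P,ok=cloud(c); I=c["img"].astype(int); B,G,R=I[...,0],I[...,1],I[...,2]
    reg=ok&(P[...,0]>.3)&(P[...,0]<.85)&(P[...,1]>-.25)&(P[...,1]<.35)
    print(n,"bench z",np.median(P[reg][:,2]))
    for nm,m in (("red",(R>150)&(G<60)&(B<60)&(P[...,2]>.06)),("blue",(B>110)&(R<70)&(P[...,2]>.055))):
        m=(m&reg).astype(np.uint8); k,l,s,_=cv2.connectedComponentsWithStats(m); j=1+np.argmax(s[1:,4]); q=l==j
        X=P[q]; print(nm,len(X),"mean",X.mean(0).round(4),"med",np.median(X,0).round(4),"bbox",s[j], X.min(0).round(3),X.max(0).round(3))
        d=X[:,:2]-X[:,:2].mean(0); w,V=np.linalg.eigh(d.T@d); a=V[:,1]; print(" axis deg",np.degrees(np.arctan2(a[1],a[0])), np.ptp(d@V,axis=0).round(3))
        rc=cv2.minAreaRect(X[:,:2].astype(np.float32)*1000); print(" rect",rc)
        A=np.c_[X[:,:2],np.ones(len(X))]; co=np.linalg.lstsq(A,X[:,2],rcond=None)[0]; print(" plane",co, "tilt",np.arctan(np.hypot(*co[:2])))
    x0,y0,x1,y1=(270,140,420,270) if n=="top" else (220,170,460,330)
    cv2.imwrite(f"pics/{n}_z.png",cv2.resize(c["img"][y0:y1,x0:x1],None,fx=3.3,fy=3.3,interpolation=cv2.INTER_CUBIC))
st()
E
```

```text
scene bench z -0.00012699137264508327Traceback (most recent call last):
  File "<stdin>", line 7, in <module>
    return _wrapfunc(a, 'argmax', axis=axis, out=out, **kwds)
    return bound(*args, **kwds)
ValueError: attempt to get argmax of an empty sequence
```

Bench height checks out at 0. The red mask is empty, so I'll loosen the thresholds using HSV.

```bash
cat > m.py <<'E'
from h import *
for n in ("scene","top"):
    c=r.capture(n); P,ok=cloud(c); H=cv2.cvtColor(c["img"],cv2.COLOR_BGR2HSV).astype(int); h,s_,v=H[...,0],H[...,1],H[...,2]
    reg=ok&(P[...,0]>.3)&(P[...,0]<.85)&(P[...,1]>-.25)&(P[...,1]<.35)
    print(n)
    for nm,m in (("red",((h<8)|(h>172))&(s_>170)&(v>110)&(P[...,2]>.06)),("blue",(abs(h-110)<14)&(s_>130)&(v>80)&(P[...,2]>.055))):
        m=(m&reg).astype(np.uint8); k,l,s,_=cv2.connectedComponentsWithStats(m)
        if k<2: print("none",nm); continue
        j=1+np.argmax(s[1:,4]); q=l==j
        X=P[q]; print(nm,len(X),"mean",X.mean(0).round(4),"med",np.median(X,0).round(4),"bbox",s[j], X.min(0).round(3),X.max(0).round(3))
        rc=cv2.minAreaRect(X[:,:2].astype(np.float32)*1000); print(" rect",rc)
        d=X[:,:2]-X[:,:2].mean(0); w,V=np.linalg.eigh(d.T@d); a=V[:,1]; print(" axis deg",np.degrees(np.arctan2(a[1],a[0])))
        A=np.c_[X[:,:2],np.ones(len(X))]; co=np.linalg.lstsq(A,X[:,2],rcond=None)[0]; print(" plane",co.round(4), "tilt",np.arctan(np.hypot(*co[:2])), "dir", np.degrees(np.arctan2(co[1],co[0])))
    x0,y0,x1,y1=(270,140,420,270) if n=="top" else (220,170,460,330)
    cv2.imwrite(f"pics/{n}_z.png",cv2.resize(c["img"][y0:y1,x0:x1],None,fx=3.3,fy=3.3,interpolation=cv2.INTER_CUBIC))
st()
E
python3 m.py
```

```text
scene
red 335 mean [ 0.4454 -0.0607  0.0785] med [ 0.4453 -0.0627  0.0786] bbox [302 238  43  24 335] [ 0.434 -0.105  0.075] [ 0.459 -0.008  0.081]
 rect ((448.17816162109375, -56.727935791015625), (98.0877914428711, 23.820846557617188), 87.22903442382812)
 axis deg 87.33345462018656
 plane [0.0439 0.001  0.059 ] tilt 0.043860577139518214 dir 1.2576058426157155
blue 2539 mean [ 0.6057 -0.052   0.09  ] med [ 0.6076 -0.0626  0.0899] bbox [ 295  186  138   49 2539] [ 0.532 -0.174  0.062] [0.699 0.104 0.111]
 rect ((616.7421875, -35.62139892578125), (271.2467346191406, 157.10736083984375), 86.137451171875)
 axis deg 85.3427265511237
 plane [-0.2863  0.0183  0.2643] tilt 0.279351487038652 dir 176.33297358698977
top
red 240 mean [ 0.4491 -0.0518  0.0804] med [ 0.4493 -0.0515  0.0806] bbox [342 223  35  16 240] [ 0.437 -0.101  0.074] [ 0.461 -0.003  0.088]
 rect ((449.1151428222656, -52.66762161254883), (98.24036407470703, 20.523483276367188), 85.992919921875)
 axis deg 87.09511910988537
 plane [-0.0209 -0.0015  0.0898] tilt 0.020968313851674213 dir -175.98485996164
blue 4042 mean [ 0.6188 -0.0292  0.0893] med [ 0.6216 -0.0254  0.0886] bbox [ 278  144  107   70 4042] [ 0.536 -0.172  0.061] [0.705 0.108 0.117]
 rect ((619.8955078125, -32.37451171875), (272.7088317871094, 156.85987854003906), 86.59362030029297)
 axis deg 87.5589070098652
 plane [-0.2926  0.0159  0.2709] tilt 0.2850496638537902 dir 176.88621602040902
0.25 j [ 86.6  20.6   0.7  -0.  -70.1 -16.5] tcp [0.2294 0.6346 0.2431] rot [179.96  -0.   -19.87] F [ 0.95 -0.68  0.32] w 0.0875
```

View pics/top_z.png

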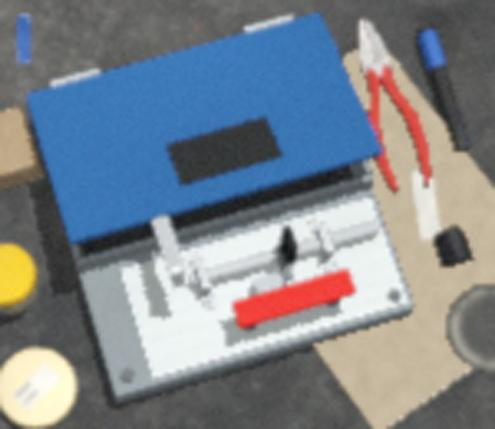

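View pics/scene_z.png

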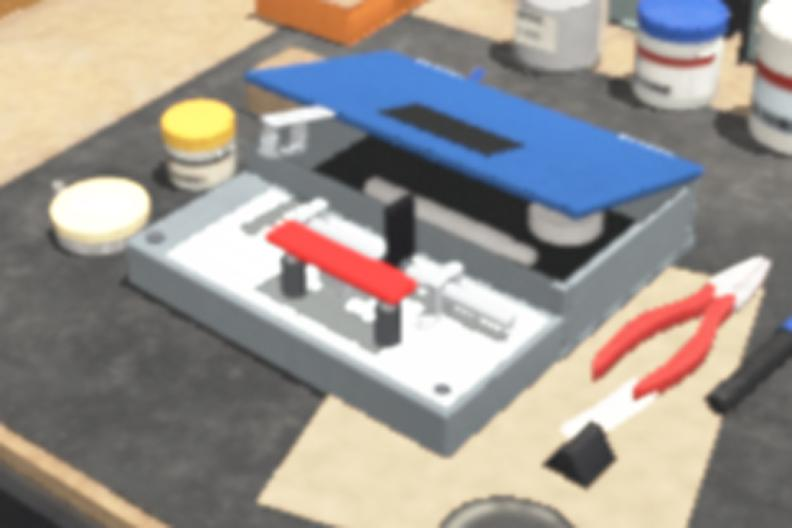

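The two cameras agree: safe yaw is about -3.2°, catch_top about (0.4485, -0.055, 0.080), safe origin about (0.565, -0.0315), and lid angle about 0.285 rad. The lid centre predicted from that pose matches the measured one to about 1 mm. I'll draw the arm in first, which is along tool +y.

Request:
{"api": "apply_moves", "payload": {"targets": [[[0,0.5,0],[0,0,0],0],[[0,1,0],[0,0,0],0],[[0,1,0],[0,0,0],0],[[0,1,0],[0,0,0],0],[[0,1,0],[0,0,0],0]], "squeeze": 5}}

```text
time_s: 0.75
tcp_pos: [0.1677, 0.4628, 0.2393]
eef_rot: [179.7, -0.1, -20.0]
contact_force: [-0.2, -0.2, 0.3]
gripper_width: 0.0531
```

```bash
python3 -c "
from h import *;s=st();print(np.hypot(*s['tcp_pos'][:2]))"
```

```text
0.75 j [ 93.    3.5 -21.9   0.  -64.9 -23. ] tcp [0.1677 0.4628 0.2393] rot [ 1.7972e+02 -1.2000e-01 -1.9960e+01] F [-0.17 -0.18  0.34] w 0.0531
0.4922244967284445
```

Request:
{"api": "apply_moves", "payload": {"targets": [[[0,1,0],[0,0,0],0],[[0,0.6,0],[0,0,0],0],[[0.5,0,-0.1],[0,0,0.35],0],[[1,0.05,0],[0,0,0.68],0],[[1,0.05,0],[0,0,0.68],0]]}}

```text
time_s: 1.25
tcp_pos: [0.2326, 0.3511, 0.2452]
eef_rot: [180.0, 0.0, -33.5]
contact_force: [0.1, 0.4, 0.3]
gripper_width: 0.0134
```

```bash
python3 -c "
from h import *;s=st();print(np.hypot(*s['tcp_pos'][:2]))"
```

```text
1.25 j [ 83.5  -4.4 -28.9  -0.  -65.5 -27. ] tcp [0.2326 0.3511 0.2452] rot [ 1.7997e+02  3.0000e-02 -3.3510e+01] F [0.13 0.4  0.29] w 0.0134
0.42116150751565623
```

Request:
{"api": "apply_moves", "payload": {"targets": [[[1,0.03,0],[0,0,0.7],0],[[1,0.03,0],[0,0,0.7],0],[[1,0.03,0],[0,0,0.7],0],[[1,0.03,0],[0,0,0.7],0],[[1,0.03,0],[0,0,0.7],0]]}}

```text
time_s: 1.75
tcp_pos: [0.3734, 0.2017, 0.2463]
eef_rot: [-179.8, 0.2, -62.5]
contact_force: [0.6, 1.4, 0.3]
gripper_width: 0.0006
```

Request:
{"api": "apply_moves", "payload": {"targets": [[[1,0,0],[0,0,0.7],0],[[1,0,0],[0,0,0.7],0],[[1,0,0],[0,0,0.7],0],[[1,0,0],[0,0,0.7],0],[[0,0,0],[0,0,0],0]]}}

```text
time_s: 2.25
tcp_pos: [0.4269, 0.0414, 0.2463]
eef_rot: [-179.8, 0.2, -86.3]
contact_force: [-0.5, 0.9, -1.0]
gripper_width: 0.0005
```

```bash
python3 -c "
from h import *;s=st();print(np.hypot(*s['tcp_pos'][:2]))
c=r.capture('scene');cv2.imwrite('pics/s1.png',c['img'])"
```

```text
2.25 j [ 32.   -3.8 -28.2  -0.1 -65.4 -28.2] tcp [0.4269 0.0414 0.2463] rot [-179.82    0.24  -86.32] F [-0.53  0.95 -0.95] w 0.0005
0.4288586241144896
```

View pics/s1.png

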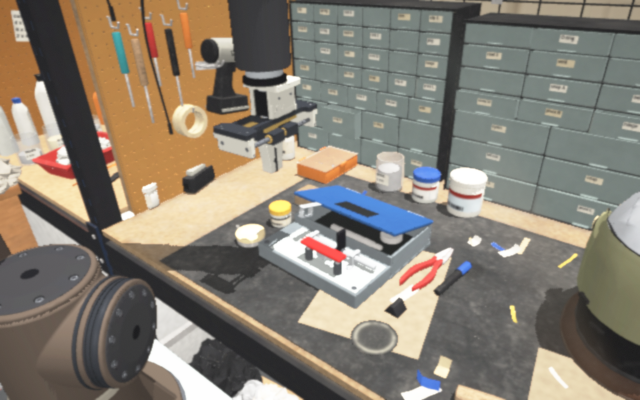

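Arm hangs clear; closed fingers at about (270,155). Now over the lid pad.

Request:
{"api": "apply_moves", "payload": {"targets": [[[0.57,-0.9,0],[0,0,0.3],0],[[0.55,-0.92,0],[0,0,0.3],0],[[0.55,-0.94,0],[0,0,0.26],0],[[0.5,-0.95,0],[0,0,0],0],[[0,0,0],[0,0,0],0]]}}

```text
time_s: 2.8
tcp_pos: [0.5819, -0.0416, 0.2474]
eef_rot: [-179.6, 0.4, -92.6]
contact_force: [-1.6, 0.5, -1.1]
gripper_width: 0.0009
```

```bash
cat >> h.py <<'E'
from scipy.spatial.transform import Rotation as Ro
YAW=-3.2; O=np.array([.565,-.0315,0])
def S(p): return O+Ro.from_euler('z',YAW,degrees=True).apply(np.array(p)/1000.)
def tip(s):
    R=Ro.from_euler('xyz',s["eef_rot"],degrees=True); t=s["tcp_pos"]+R.apply([0,0,r.nose_length])
    return Ro.from_euler('z',-YAW,degrees=True).apply(t-O)*1000
def go(p,s=None):  # tip target in safe frame mm -> units
    s=s or r.get_state(); R=Ro.from_euler('xyz',s["eef_rot"],degrees=True); t=s["tcp_pos"]+R.apply([0,0,r.nose_length])
    d=R.inv().apply(S(p)-t)/.04
    tgt=Ro.from_euler('xyz',[180,0,YAW-90],degrees=True); print("tip",tip(s).round(1),"units",d.round(3),"turn",((R.inv()*tgt).as_rotvec(degrees=True)/8).round(2))
E
python3 -c "
from h import *;s=st();go([14,-10,115])
c=r.capture('wrist');cv2.imwrite('pics/w1.png',c['img'])"
```

```text
2.8 j [ 14.9  11.6 -11.1  -0.3 -66.8 -17.4] tcp [ 0.5819 -0.0416  0.2474] rot [-179.6     0.45  -92.64] F [-1.6   0.53 -1.13] w 0.0009
tip [ 17.5  -9.  230.4] units [0.047 0.108 2.884] turn [-0.05  0.06  0.07]
```

View pics/w1.png

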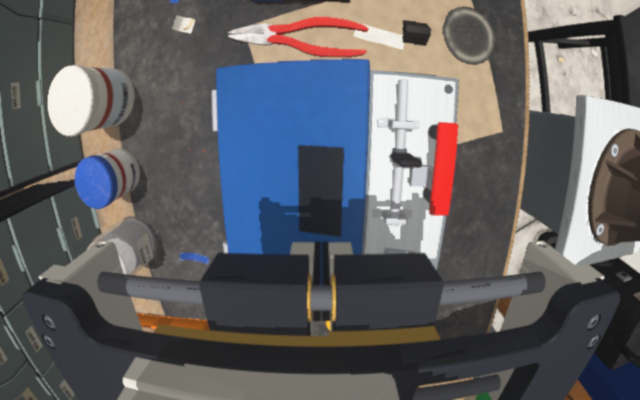

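The wrist view shows the fingers over the black pad (centre ~(322,190)), with the bar at (444,168). I'll descend to just above it.

Request:
{"api": "apply_moves", "payload": {"targets": [[[0.04,0.05,0.7],[-0.05,0.06,0.07],0],[[0,0.05,0.9],[0,0,0],0],[[0,0,0.8],[0,0,0],0],[[0,0,0.35],[0,0,0],0],[[0,0,0],[0,0,0],0]]}}

```text
time_s: 3.35
tcp_pos: [0.5748, -0.0357, 0.1357]
eef_rot: [-179.9, 0.1, -92.7]
contact_force: [-0.2, 0.0, 0.7]
gripper_width: 0.0006
```

```bash
python3 -c "
from h import *;s=st();go([14,-10,66])"
```

```text
3.35 j [ 15.9  16.6 -20.3  -0.  -52.9 -18.6] tcp [ 0.5748 -0.0357  0.1357] rot [-1.7988e+02  8.0000e-02 -9.2740e+01] F [-0.19  0.01  0.67] w 0.0006
tip [ 10.1  -3.6 118.7] units [ 0.162 -0.094  1.317] turn [-0.01  0.01  0.06]
```

Request:
{"api": "apply_moves", "payload": {"targets": [[[0.15,-0.1,0.2],[0,0,0.05],0],[[0,0,0.2],[0,0,0],0],[[0,0,0.2],[0,0,0],0],[[0,0,0.2],[0,0,0],0],[[0,0,0.2],[0,0,0],0]]}}

```text
time_s: 3.85
tcp_pos: [0.5808, -0.0399, 0.0979]
eef_rot: [-179.5, 0.2, -92.9]
contact_force: [-0.9, -0.1, 2.2]
gripper_width: 0.0007
```

```bash
python3 -c "
from h import *;s=st();go([14,-10,66])"
```

```text
3.85 j [ 15.3  19.3 -22.2   0.  -47.9 -18.3] tcp [ 0.5808 -0.0399  0.0979] rot [-1.7948e+02  1.7000e-01 -9.2940e+01] F [-0.87 -0.12  2.23] w 0.0007
tip [16.4 -7.4 80.9] units [0.065 0.064 0.371] turn [-0.07  0.02  0.03]
```

Request:
{"api": "apply_moves", "payload": {"targets": [[[0,0,0.15],[0,0,0],0],[[0,0,0.12],[0,0,0],0],[[0,0,0.1],[0,0,0],0]]}}

```text
time_s: 4.15
tcp_pos: [0.5805, -0.04, 0.0817]
eef_rot: [-179.5, 0.1, -93.0]
contact_force: [-17.2, 5.5, 48.5]
gripper_width: 0.0004
```

```bash
python3 -c "
from h import *;s=st();go([14,-10,66])"
```

```text
4.15 j [ 15.3  20.5 -23.1   0.  -45.9 -18.3] tcp [ 0.5805 -0.04    0.0817] rot [-1.7954e+02  1.5000e-01 -9.2950e+01] F [-17.24   5.49  48.49] w 0.0004
tip [16.  -7.6 64.7] units [ 0.059  0.051 -0.033] turn [-0.06  0.02  0.03]
```

The lid has hit its hard stop (48 N, stiffer contact than I expected, so I'll use finer steps on the catch). I'll back off and check.

Request:
{"api": "apply_moves", "payload": {"targets": [[[0,0,-0.2],[0,0,0],0],[[0,0,-0.6],[0,0,0],24],[[0,0.6,-0.8],[0,0,0],24],[[0,0.8,0],[0,0,0],24],[[0,0.8,0],[0,0,0],24]]}}

```text
time_s: 4.65
tcp_pos: [0.4942, -0.0354, 0.1458]
eef_rot: [-179.5, 0.1, -93.0]
contact_force: [-0.7, 0.8, -0.4]
gripper_width: 0.0225
```

```bash
python3 m.py; python3 -c "
from h import *;s=r.get_state();go([-92.5,-58,110]);c=r.capture('wrist');cv2.imwrite('pics/w2.png',c['img'])"
```

```text
scene
red 239 mean [ 0.444  -0.0515  0.0785] med [ 0.4422 -0.0451  0.0787] bbox [302 238  43  23 239] [ 0.434 -0.106  0.075] [ 0.459 -0.007  0.081]
 rect ((445.91302490234375, -56.3646125793457), (99.40222930908203, 20.785905838012695), 85.55607604980469)
 axis deg 83.50764059800048
 plane [0.0365 0.0052 0.0626] tilt 0.03688280424813423 dir 8.159264434302104
blue 3492 mean [ 0.6071 -0.0718  0.0638] med [ 0.6114 -0.0863  0.0637] bbox [ 294  189  138   67 3492] [ 0.503 -0.174  0.058] [0.699 0.105 0.13 ]
 rect ((600.234130859375, -33.57460021972656), (273.2369079589844, 191.1825408935547), 86.74977111816406)
 axis deg 86.71077105193501
 plane [-0.0045  0.0015  0.0667] tilt 0.004776584559829249 dir 161.4509452389192
top
red 8 mean [ 0.4575 -0.0141  0.0787] med [ 0.4579 -0.014   0.0786] bbox [343 231   3   4   8] [ 0.452 -0.017  0.076] [ 0.461 -0.011  0.081]
 rect ((457.11181640625, -12.821016311645508), (5.368391990661621, 8.84347152709961), 68.33010864257812)
 axis deg 176.88720786934874
 plane [-0.3217 -0.6479  0.2168] tilt 0.6262385049333824 dir -116.40872793930038
blue 524 mean [0.6769 0.047  0.0733] med [0.681  0.0525 0.0656] bbox [278 155  50  32 524] [ 0.483 -0.052  0.057] [0.703 0.114 0.527]
 rect ((588.9412841796875, 31.44562530517578), (150.55789184570312, 222.27842712402344), 85.89363861083984)
 axis deg 107.5365268977177
 plane [-2.0506 -0.2352  1.4724] tilt 1.1196286965882891 dir -173.45612811645742
4.75 j [ 18.8   8.3 -30.    0.1 -51.2 -21.8] tcp [ 0.4916 -0.0357  0.146 ] rot [-1.7952e+02  1.2000e-01 -9.2960e+01] F [ 1.27 -0.15  0.15] w 0.0233
tip [-72.9  -8.2 129. ] units [1.243 0.5   0.467] turn [-0.06  0.02  0.03]
```

View pics/w2.png

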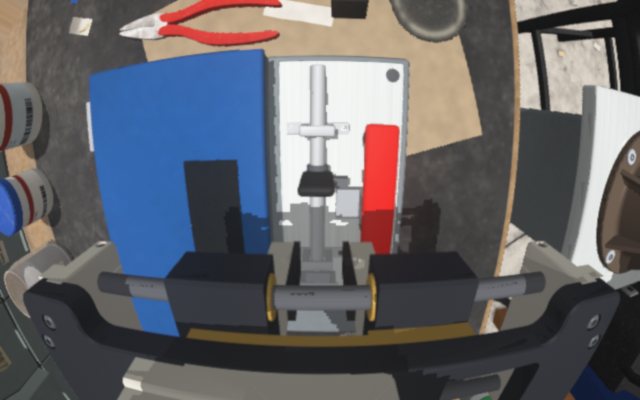

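View pics/scene_z.png

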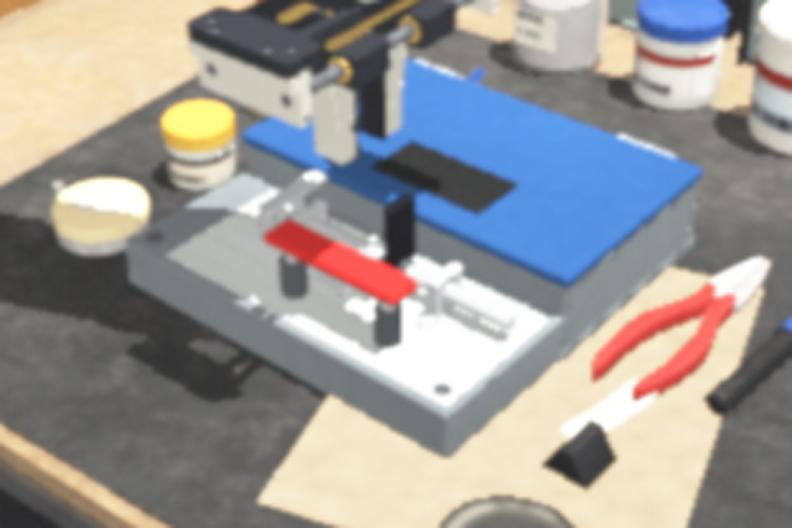

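The lid is shut: the scene-camera plane tilt is below 0.005 rad at z≈64–66 mm. The knob still shows drawn at crop (400,230). I'll check the knob position, then move above the start station.

```bash
python3 -c "
from h import *
c=r.capture('scene');P,ok=cloud(c);g=c['img'].max(-1)
k=S([-70,-40,100]);print('pred',k)
m=ok&(g<70)&(abs(P[...,0]-k[0])<.03)&(abs(P[...,1]-k[1])<.03)&(P[...,2]>.07)&(P[...,2]<.11)
Q=Ro.from_euler('z',-YAW,degrees=True).apply(P[m]-O)*1000;print(len(Q),Q.mean(0),np.percentile(Q,[3,50,97],axis=0).round(1))
go([-92.5,-62,112])"
```

```text
pred [ 0.49287629 -0.06753013  0.1       ]
102 [-72.97425617 -41.67723439  85.57391057] [[-82.  -43.4  71. ]
 [-73.  -41.9  85.6]
 [-62.4 -39.1  99. ]]
tip [-69.6  -7.8 129.2] units [1.353 0.583 0.421] turn [-0.07  0.01  0.04]
```

Request:
{"api": "apply_moves", "payload": {"targets": [[[0.6,0.25,0],[-0.06,0.02,0.03],24],[[0.75,0.25,0],[0,0,0],24],[[0,0,0.2],[0,0,0],24],[[0,0,0.1],[0,0,0],24],[[0,0,0],[0,0,0],24]]}}

```text
time_s: 5.35
tcp_pos: [0.4768, -0.0892, 0.1333]
eef_rot: [-179.8, -0.1, -93.1]
contact_force: [-0.6, 1.0, -0.0]
gripper_width: 0.0239
```

```bash
python3 -c "
from h import *
s=st();go([-92.5,-62,85]);c=r.capture('wrist');cv2.imwrite('pics/w3.png',c['img'])
c=r.capture('scene');cv2.imwrite('pics/s3.png',cv2.resize(c['img'][150:320,220:460],None,fx=3.3,fy=3.3))"
```

```text
5.35 j [ 12.8   8.6 -31.7   0.2 -49.5 -16. ] tcp [ 0.4768 -0.0892  0.1333] rot [-1.7977e+02 -8.0000e-02 -9.3090e+01] F [-0.62  0.97 -0.01] w 0.0239
tip [-84.8 -62.6 116.3] units [-0.016  0.195  0.781] turn [-0.03 -0.01  0.01]
```

View pics/w3.png

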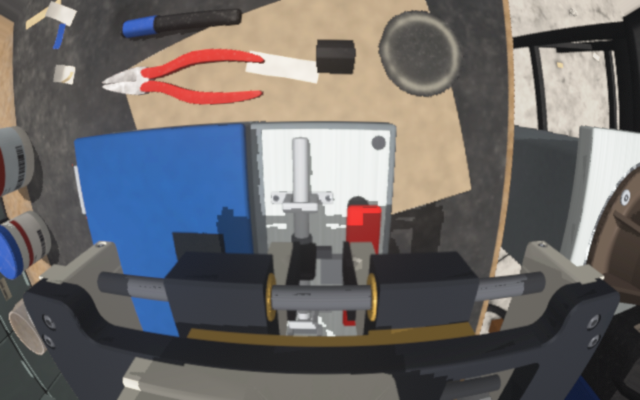

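View pics/s3.png

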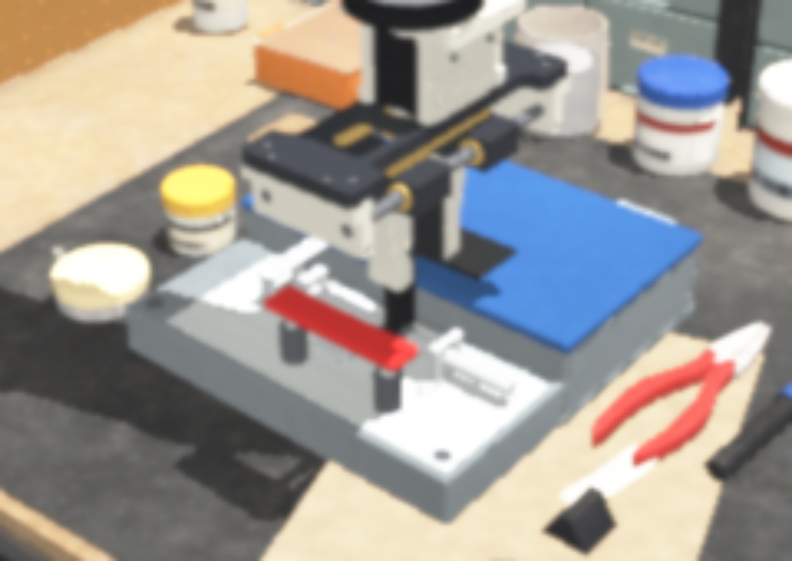

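Knob measured at safe frame (-73, -42), top ~100 mm, matching the expected drawn position. The near fingertip is above the bar's right part. I'll fix the 8 mm x offset, then lower.

Request:
{"api": "apply_moves", "payload": {"targets": [[[-0.02,0.2,0],[-0.03,0,0],24],[[0,0,0.2],[0,0,0],24],[[0,0,0.2],[0,0,0],24],[[0,0,0.2],[0,0,0],24],[[0,0,0.05],[0,0,0],24]]}}

```text
time_s: 5.95
tcp_pos: [0.4692, -0.0862, 0.1059]
eef_rot: [-179.9, -0.1, -92.9]
contact_force: [-0.2, -0.1, -0.1]
gripper_width: 0.024
```

```bash
python3 -c "
from h import *
s=st();go([-92.5,-60,70])"
```

```text
5.95 j [ 13.4  10.  -34.4   0.1 -45.5 -16.3] tcp [ 0.4692 -0.0862  0.1059] rot [-1.7994e+02 -6.0000e-02 -9.2920e+01] F [-0.23 -0.11 -0.11] w 0.024
tip [-92.6 -60.   88.9] units [ 0.    -0.003  0.473] turn [-0.01 -0.01  0.04]
```

Well aligned. Now I'll press in small steps.

Request:
{"api": "apply_moves", "payload": {"targets": [[[0,0,0.15],[0,0,0],24],[[0,0,0.1],[0,0,0],24],[[0,0,0.1],[0,0,0],24]]}}

```text
time_s: 6.25
tcp_pos: [0.4692, -0.0862, 0.0909]
eef_rot: [-180.0, -0.1, -92.9]
contact_force: [-2.2, 0.7, 5.7]
gripper_width: 0.0242
```

```bash
python3 -c "
from h import *
s=st();go([-92.5,-60,70])"
```

```text
6.25 j [ 13.4  11.3 -35.3   0.1 -43.3 -16.3] tcp [ 0.4692 -0.0862  0.0909] rot [-1.7997e+02 -8.0000e-02 -9.2900e+01] F [-2.16  0.69  5.7 ] w 0.0242
tip [-92.5 -60.   73.9] units [-0.    -0.001  0.097] turn [-0.   -0.01  0.04]
```

Request:
{"api": "apply_moves", "payload": {"targets": [[[0,0,0.05],[0,0,0],24],[[0,0,0.04],[0,0,0],24]]}}

```text
time_s: 6.45
tcp_pos: [0.4693, -0.0863, 0.0871]
eef_rot: [-180.0, -0.1, -92.9]
contact_force: [-3.2, 0.9, 8.3]
gripper_width: 0.0242
```

```bash
python3 -c "
from h import *
s=st();go([-92.5,-60,70])"
```

```text
6.45 j [ 13.4  11.6 -35.6   0.1 -42.8 -16.4] tcp [ 0.4693 -0.0863  0.0871] rot [-1.7998e+02 -9.0000e-02 -9.2900e+01] F [-3.18  0.94  8.32] w 0.0242
tip [-92.5 -60.   70.1] units [-0.001 -0.     0.003] turn [-0.   -0.01  0.04]
```

Request:
{"api": "apply_moves", "payload": {"targets": [[[0,0,0.03],[0,0,0],24]]}}

```text
time_s: 6.55
tcp_pos: [0.4694, -0.0864, 0.0867]
eef_rot: [-180.0, -0.1, -92.9]
contact_force: [-6.8, 1.7, 22.6]
gripper_width: 0.0241
```

```bash
python3 -c "
from h import *
s=st();go([-92.5,-60,70])
c=r.capture('scene');cv2.imwrite('pics/s4.png',cv2.resize(c['img'][150:320,220:460],None,fx=3.3,fy=3.3))"
```

```text
6.55 j [ 13.4  11.7 -35.6   0.2 -42.7 -16.4] tcp [ 0.4694 -0.0864  0.0867] rot [-1.7997e+02 -1.2000e-01 -9.2860e+01] F [-6.82  1.69 22.65] w 0.0241
tip [-92.3 -60.2  69.7] units [-0.005  0.004 -0.007] turn [-0.   -0.01  0.04]
```

View pics/s4.png

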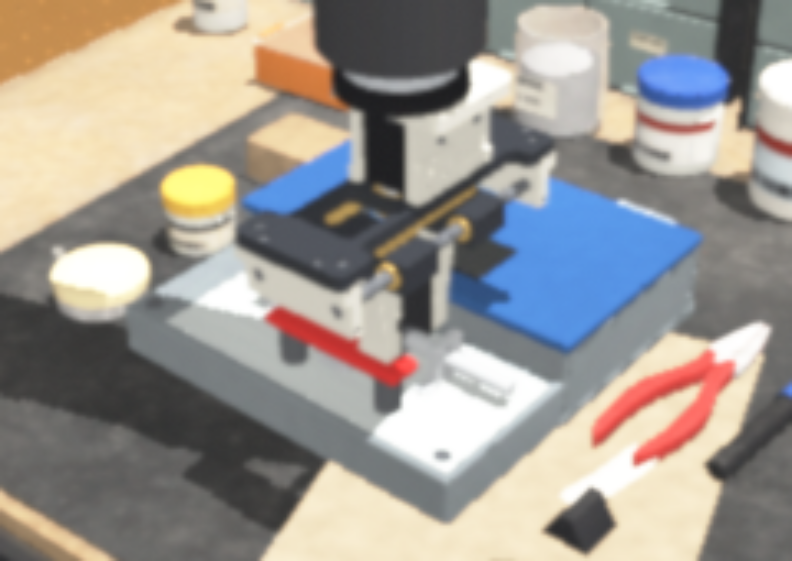

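The catch is at its hard stop: tip z is 69.7 mm and force jumped to 22 N. Now I'll slide left (tool -x), checking height and force.

Request:
{"api": "apply_moves", "payload": {"targets": [[[0,0,0],[0,0,0],24],[[-0.1,0,0],[0,0,0],24],[[-0.12,0,0],[0,0,0],24]]}}

```text
time_s: 6.9
tcp_pos: [0.4704, -0.0786, 0.0885]
eef_rot: [-179.9, -0.2, -92.8]
contact_force: [-0.5, -5.2, 3.9]
gripper_width: 0.0242
```

```bash
python3 -c "
from h import *
s=st();go([-92.5,-13,70])"
```

```text
6.9 j [ 14.4  11.4 -35.7   0.3 -42.8 -17.5] tcp [ 0.4704 -0.0786  0.0885] rot [-179.88   -0.2   -92.83] F [-0.47 -5.16  3.89] w 0.0242
tip [-91.8 -52.4  71.5] units [-0.985  0.011  0.034] turn [-0.01 -0.02  0.05]
```

Request:
{"api": "apply_moves", "payload": {"targets": [[[-0.05,0.01,0.04],[0,0,0],24],[[-0.15,0,0.03],[0,0,0],24]]}}

```text
time_s: 7.1
tcp_pos: [0.4712, -0.0724, 0.0872]
eef_rot: [-179.8, -0.4, -92.7]
contact_force: [-2.4, -11.4, 13.1]
gripper_width: 0.024
```

```bash
python3 -c "
from h import *
s=st();go([-92.5,-13,70])"
```

```text
7.1 j [ 15.3  11.5 -36.    0.6 -42.5 -18.5] tcp [ 0.4712 -0.0724  0.0872] rot [-179.8    -0.37  -92.74] F [ -2.43 -11.36  13.14] w 0.024
tip [-91.3 -46.2  70.2] units [-0.829  0.022 -0.001] turn [-0.03 -0.05  0.06]
```

Request:
{"api": "apply_moves", "payload": {"targets": [[[-0.15,0.01,0.015],[-0.02,-0.04,0.03],24],[[-0.15,0.01,0.015],[0,0,0],24]]}}

```text
time_s: 7.3
tcp_pos: [0.4717, -0.0622, 0.0873]
eef_rot: [-179.9, -0.2, -92.9]
contact_force: [-0.4, -7.8, 5.9]
gripper_width: 0.0242
```

```bash
python3 -c "
from h import *
s=st();go([-92.5,-13,70])"
```

```text
7.3 j [ 16.5  11.5 -35.9   0.4 -42.6 -19.7] tcp [ 0.4717 -0.0622  0.0873] rot [-179.89   -0.23  -92.92] F [-0.38 -7.83  5.94] w 0.0242
tip [-91.4 -36.   70.3] units [-0.574  0.024  0.005] turn [-0.01 -0.03  0.03]
```

Request:
{"api": "apply_moves", "payload": {"targets": [[[-0.15,0.02,0.02],[-0.01,-0.02,0.02],24],[[-0.15,0.01,0.02],[0,0,0],24]]}}

```text
time_s: 7.5
tcp_pos: [0.4722, -0.0521, 0.0872]
eef_rot: [-179.9, -0.3, -93.0]
contact_force: [-1.2, -8.5, 9.4]
gripper_width: 0.0241
```

```bash
python3 -c "
from h import *
s=st();go([-92.5,-13,70])"
```

```text
7.5 j [ 17.8  11.4 -36.    0.4 -42.6 -21.1] tcp [ 0.4722 -0.0521  0.0872] rot [-179.85   -0.25  -93.01] F [-1.24 -8.52  9.39] w 0.0241
tip [-91.4 -25.8  70.2] units [-0.32   0.026  0.004] turn [-0.02 -0.03  0.02]
```

Request:
{"api": "apply_moves", "payload": {"targets": [[[-0.15,0.02,0.02],[-0.01,-0.02,0.02],24],[[-0.12,0.01,0.02],[0,0,0],24]]}}

```text
time_s: 7.7
tcp_pos: [0.4727, -0.043, 0.0872]
eef_rot: [-179.8, -0.3, -93.1]
contact_force: [-0.2, -8.2, 9.7]
gripper_width: 0.024
```

```bash
python3 -c "
from h import *
s=st();go([-92.5,-13,70])"
```

```text
7.7 j [ 18.9  11.3 -36.1   0.5 -42.5 -22.3] tcp [ 0.4727 -0.043   0.0872] rot [-179.82   -0.27  -93.09] F [-0.16 -8.2   9.71] w 0.024
tip [-91.4 -16.7  70.2] units [-0.092  0.027  0.004] turn [-0.02 -0.03  0.01]
```

Nearly home; I'll use small steps to the stop.

Request:
{"api": "apply_moves", "payload": {"targets": [[[-0.08,0.01,0.02],[0,-0.02,0],24]]}}

```text
time_s: 7.8
tcp_pos: [0.4729, -0.0407, 0.0872]
eef_rot: [-179.8, -0.2, -93.0]
contact_force: [-0.8, -7.7, 9.6]
gripper_width: 0.0241
```

Request:
{"api": "apply_moves", "payload": {"targets": [[[-0.08,0,0.02],[0,0,0],24]]}}

```text
time_s: 7.9
tcp_pos: [0.4729, -0.0393, 0.0872]
eef_rot: [-179.8, -0.4, -93.0]
contact_force: [0.8, -24.0, 10.3]
gripper_width: 0.0243
```

```bash
python3 -c "
from h import *
s=st();go([-92.5,-13,70])"
```

```text
7.9 j [ 19.4  11.3 -36.2   0.6 -42.5 -22.9] tcp [ 0.4729 -0.0393  0.0872] rot [-179.81   -0.39  -92.98] F [  0.8  -24.02  10.34] w 0.0243
tip [-91.4 -13.   70.2] units [-0.001  0.027  0.005] turn [-0.02 -0.05  0.03]
```

The hard stop is reached: side force jumped from 8 to 24 N at tip y = -13, exactly where home should be. I'll back off the knob with the catch still held, then lift straight up.

Request:
{"api": "apply_moves", "payload": {"targets": [[[0.1,0,0.01],[0,0,0],24],[[0.1,0,-0.1],[0,0,0],24],[[0,0,-0.4],[0,0,0],24],[[0,0,-0.8],[0,0,0],24],[[0,0,-0.8],[0,0,0],24]]}}

```text
time_s: 8.4
tcp_pos: [0.4712, -0.0476, 0.1708]
eef_rot: [179.9, -0.5, -93.0]
contact_force: [1.2, 0.8, -0.8]
gripper_width: 0.0238
```

Request:
{"api": "apply_moves", "payload": {"targets": [[[0.3,0.5,-0.9],[0,0,0],24],[[0.5,0.5,-0.8],[0,0,0],24],[[0.7,0,-0.5],[0,0,0],24],[[0.7,0,0],[0,0,0],24],[[0,0,0],[0,0,0],24]]}}

```text
time_s: 8.9
tcp_pos: [0.4265, -0.1352, 0.2688]
eef_rot: [-179.5, -0.4, -92.8]
contact_force: [0.3, 0.1, -0.2]
gripper_width: 0.0241
```

```bash
python3 m.py; python3 -c "
from h import *
c=r.capture('scene');P,ok=cloud(c);g=c['img'].max(-1)
k=S([-70,-10,100])
m=ok&(g<75)&(abs(P[...,0]-k[0])<.025)&(abs(P[...,1]-k[1])<.05)&(P[...,2]>.07)&(P[...,2]<.11)
Q=Ro.from_euler('z',-YAW,degrees=True).apply(P[m]-O)*1000;print(len(Q),np.percentile(Q,[3,50,97],axis=0).round(1))
c=r.capture('wrist');cv2.imwrite('pics/w5.png',c['img'])"
```

```text
scene
red 328 mean [ 0.4456 -0.0608  0.0786] med [ 0.4451 -0.0615  0.0788] bbox [302 239  43  22 328] [ 0.434 -0.106  0.075] [ 0.461 -0.007  0.081]
 rect ((447.9602966308594, -56.41350173950195), (99.34442138671875, 23.750640869140625), 87.12460327148438)
 axis deg 87.48136869551203
 plane [ 0.0387 -0.0009  0.0613] tilt 0.03872490652608227 dir -1.3065845663847382
blue 4197 mean [ 0.6074 -0.0495  0.0637] med [ 0.6101 -0.0599  0.0637] bbox [ 294  188  138   68 4197] [ 0.493 -0.174  0.057] [0.696 0.106 0.099]
 rect ((593.7879638671875, -32.987884521484375), (273.5735168457031, 202.38865661621094), 86.72034454345703)
 axis deg 87.15631905679894
 plane [-0.0009  0.0012  0.0643] tilt 0.0014937558708345104 dir 126.34761749381698
top
none red
blue 1328 mean [ 0.6685 -0.0037  0.0725] med [0.6721 0.0074 0.0655] bbox [ 278  145   91   47 1328] [ 0.435 -0.174  0.057] [0.702 0.115 0.656]
 rect ((561.6184692382812, -29.935653686523438), (274.5854797363281, 269.69384765625), 86.76921844482422)
 axis deg 95.66883194839687
 plane [-1.8712 -0.072   1.3231] tilt 1.0802982797608376 dir -177.7966063886137
9.0 j [  8.4  -2.9 -24.7   0.5 -67.9 -11.4] tcp [ 0.4268 -0.1338  0.2683] rot [-179.53   -0.4   -92.83] F [ 0.33  0.32 -0.24] w 0.0241
99 [[-81.6  -3.8  71.2]
 [-72.9  -1.9  85.8]
 [-61.9   0.5  98.3]]
```

View pics/scene_z.png

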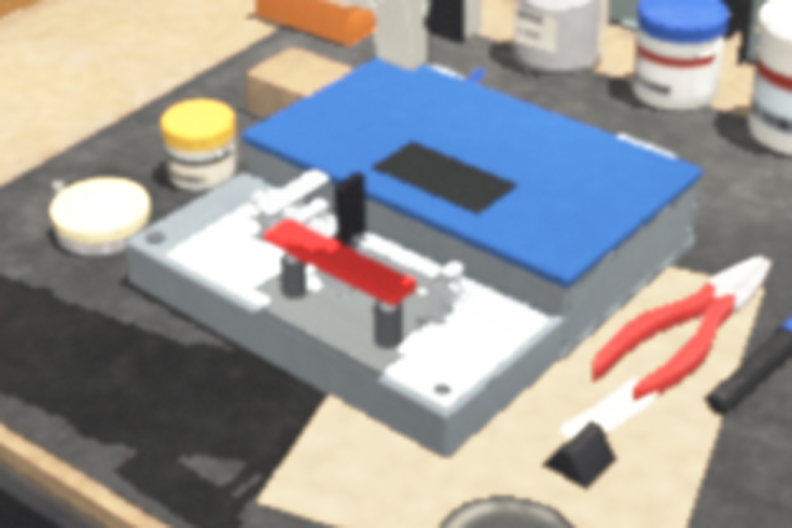

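View pics/w5.png

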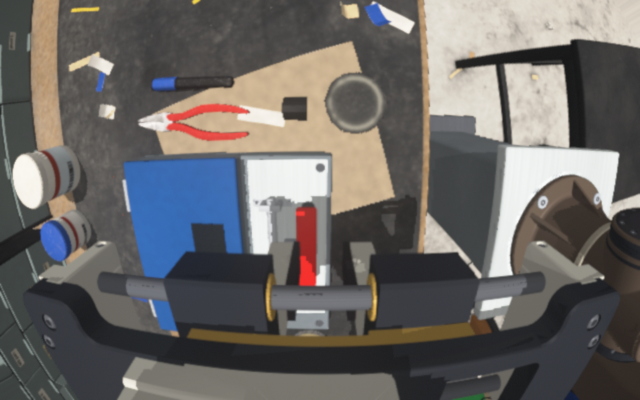

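The knob moved from y -41.9 to -1.9, a full 40 mm. The catch is up at 78.6 mm, the same height as at the start, and the lid is flat. The other things haven't moved and the arm is clear.

```bash
python3 -c "
from h import *
st();print(r.close_job())"
```

```text
9.1 j [  8.5  -2.9 -24.8   0.5 -67.9 -11.5] tcp [ 0.4268 -0.133   0.2676] rot [-179.62   -0.41  -92.75] F [-0.67  0.18 -0.49] w 0.0241
the job is handed in; nothing more can be done
None
```

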